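# Stand the domed stake in its bench holder

### The job

Set up for doming: take the round-topped steel stake out of the sloping wooden rack and stand it upright in the tapered socket of the steel stake holder on the bench, lowering it in by hand rather than dropping it, until the taper sits fully home. Let go of it, and leave the square-headed stake resting in the rack.

Things in the scene. Friction and masses are not known exactly. Their poses are not given: they have to be found in the camera images.
- dome_stake: Round steel stake, 121 mm long, 0.5 kg. From the small end: taper 55 mm long, 14 to 30 mm diameter; then a 32 mm cylinder (55 to 105 mm: grip here); then a domed end. Origin: centre of the small end; z runs to the dome. Starts in either rack cradle, small end down, leaning 25 degrees, dome towards the robot's side; lifts out freely upwards or along its axis.
- flat_stake: The other stake, left alone: same steel, taper and 32 mm cylinder (55 to 95 mm), but topped by a flat square head 44 x 44 x 14 mm; 109 mm long. Origin and axes as for the domed stake. It rests in the rack's other cradle, 110 mm beside it.
- rack: Fixed wooden rack, 130 (x) x 218 (y) mm. Origin under its centre, z up, -x its front. Its sloping back leans 25 degrees, top to -x. Cradles at y = +-55 mm; a resting stake's origin is at x 30, z 34 mm. Behind each stake a tongue 24 mm wide reaches 88 mm up along the stake; the full-width wood ends 58 mm up, above it both sides are free for fingers.
- socket (a point): Centre of the socket's mouth, z up, on a fixed dark steel holder: round body 68 mm in diameter, flange 104 mm, mouth 75 mm above the bench. The mouth is 28.5 mm wide and narrows downwards with the stakes' taper, 62 mm deep. A stake fully home stands with its origin about 50 mm below this point, its 32 mm cylinder starting 5 mm above it.
Things that resemble listed ones, but are neither listed nor needed, are in the scene too. Of the things that look like the part that bears socket, the larger one is meant.

How it is judged (in metres and radians):
On the way, in this order (a step that is already met when the one before it is completed fails the run):
1. the domed stake is held up clear of the rack (height (world z) of dome_stake above 0.08 m and contact force between the fingers and dome_stake above 0.5 N), for 0.1 s.
2. still held, the stake's taper is at least 20 mm down in the socket (z of dome_stake in the frame of socket below -0.02 m and horizontal distance between dome_stake and socket below 0.015 m and contact force between the fingers and dome_stake above 0.5 N), for 0.05 s.
At the end, for the whole second after the job is handed in: The domed stake stands at rest in the socket, its small end at least 40 mm below the mouth and within 10 mm of the socket's axis, tilted less than 10 degrees; the square-headed stake is within 30 mm of where it started (horizontal distance between dome_stake and socket below 0.01 m and z of dome_stake in the frame of socket below -0.04 m and angle between dome_stake's own z axis and vertical below 0.175 rad and linear speed of dome_stake below 0.02 m/s and angular speed of dome_stake below 0.2 rad/s and distance of flat_stake from where it was at the start of the episode below 0.03 m); the robot touches nothing.
It fails at once if the square-headed stake is moved more than 30 mm (distance of flat_stake from where it was at the start of the episode above 0.03 m).
It also fails if it takes over 35 s, if anything falls off the work surface, if the arm or the gripper's body presses on something with over 40 N, if the wrist force passes 120 N, or if a joint passes its speed limit or range.

### The arm

A 6-joint arm with a two-finger parallel gripper is mounted at the origin on the work surface. World frame = base frame: x ahead of the robot, y to its left, z up, the work surface at z = 0. Lengths are in m, angles in degrees, forces in N, time in s.
With the tool pointing down it reaches from about 0.3 to 0.75 m from the base axis. Payload 8.5 kg.
Tool frame: the origin (TCP) lies between the finger pads; the fingertips stand 17 mm ahead of it and the grasp point (between the pads) lies 2 mm behind it; z points along the fingers, y is the direction in which the jaws open and shut (so a half turn about z gives the same grasp; the last joint's range is limited). The gripper opens to 85 mm and grips with 20 to 120 N. Pads are 22 mm wide; open, the fingers measure 114 mm over their backs; the gripper's body (76 mm by 85 mm) begins 54 mm behind the grasp point. The pads swing forward as they close: fully open they stand 13 mm farther back than shut.
Start: joints at [-80.575, 21.807, 74.336, -0, 83.858, -12.336], TCP at [0.204, -0.511, 0.212] pointing down, gripper open.
Joint ranges: [-178.18, 178.18], [-50.72, 133.34], [12.68, 142.11], [-81.47, 261.47], [9.98, 163.14], [-165.26, 165.26]. Speed limits (degrees/s): [136.94, 136.94, 180, 180, 180, 180].

### API

Orientations are given as a 3x3 rotation matrix whose columns are the frame's x, y, z axes.
In Python, from rig import readout, eyes, env gives the robot as it stands.
- The arm moves only by the tool arm_command, never from a script. Its argument "rows" is text: rows parted by semicolons, each of 7 numbers parted by spaces: the closure, from 0 (fully open) to 1 (shut), then the shift along the tool's x, y, z in mm, then the turn, a rotation vector about the tool's x, y, z in degrees. In form: grip dx dy dz rx ry rz; .... A call has 1 to 5 rows; each row shifts and turns the commanded pose from where the row before left it, along the tool's axes as they then stand; what a row does not reach is not made up. A row lasts 1/12 s, in which the tool goes at most 41.7 mm and 7.16 degrees, less where a joint would pass 70% of its speed; a pose out of reach is approached as far as the arm can. A call with a gripper value outside its range is refused whole. The fingers move at their own pace and stop on an object; "squeeze" is the grip in N (left out, the last holds). Time passes only in rows, so rows that do not move let the fingers close. It gives the time, the measured TCP pose, the force and the opening at its end, in the units of the state.
- readout.observe(): the state, without advancing time (a new reading comes with each control period).
- eyes.get_image(name): name is "scene" or "top"; returns the picture (384x512x3 uint8, red, green, blue); there is no depth.
- eyes.camera_model(name): a dict with "mtx" (3x3 intrinsics, pixels), "view" (4x4, takes a point from world to camera coordinates). Camera axes: x right, y up, looking along -z (the intrinsics and any distortion apply to the point x, -y, -z); pixel columns grow to the right and rows downward; lengths in m; the calibration is good to about 2 mm. A picture is of the moment at which its call begins. camera_model takes no time and is no camera call.
- env.close_job(): hands the job in, once; it reports no verdict.
The state is a dict: "time_s": time; "q": joint angles; "qvel": joint speeds; "joint_efforts": joint torques, N m; "position": TCP position; "tool_rot": TCP orientation; "ft_force": force on the tool from outside, world axes, zero at the start; "wrist_torque": the same for the moment, N m; "grip_width": finger opening in m.
Only numpy, scipy, OpenCV 4.12 (cv2) and the standard library are available. Lean on these libraries where they do the work, as an engineer would, in place of code of your own. Each camera call takes 0.05 s, during which the arm holds its last target. There are 200 camera calls.

## Working session

There is one attempt and no reset: what is moved stays moved. The work goes in short steps, Python scripts to look and compute and a tool call to move; the robot and the scene stay as the last step left them, time stands still between calls to the robot, and variables do not carry over. Pictures are saved under pics/ and viewed, about 8 in all and at most 12, crops included, and the job is handed in when it is done.

Besides the shell and the picture viewer there is one more tool, called after "Emit:" as name(argument=value, ...) on one line, values as JSON. arm_command: Moves the arm, as the interface text tells. Its arguments: {"type":"object","properties":{"rows":{"type":"string"},"squeeze":{"type":"number"}},"required":["rows"]}

```bash
ls; mkdir -p pics; python3 - <<'E'
from rig import readout, eyes, env
import cv2
for n in("scene","top"):
    im=eyes.get_image(n); cv2.imwrite(f"pics/{n}0.png",im[:,:,::-1]); m=eyes.camera_model(n); print(m)
print(readout.observe())
E
```

```text
pics
{'mtx': array([[439.0321526 ,   0.        , 254.60726925],
       [  0.        , 439.0321526 , 189.92182519],
       [  0.        ,   0.        ,   1.        ]]), 'view': array([[-0.81692239,  0.57670012,  0.00740187,  0.5100453 ],
       [-0.41178674, -0.59220468,  0.69262204,  0.14898921],
       [ 0.40381863,  0.56277046,  0.72126272, -1.38913607],
       [ 0.        ,  0.        ,  0.        ,  1.        ]])}
{'mtx': array([[431.08791791,   0.        , 253.4042643 ],
       [  0.        , 431.08791791, 188.26991611],
       [  0.        ,   0.        ,   1.        ]]), 'view': array([[ 3.08809613e-03, -9.99447913e-01, -3.30806883e-02,
        -2.69896688e-02],
       [ 9.96270449e-01,  2.22326437e-04,  8.62852426e-02,
        -5.89738162e-01],
       [-8.62302510e-02, -3.32237694e-02,  9.95721108e-01,
        -1.01881976e+00],
       [ 0.00000000e+00,  0.00000000e+00,  0.00000000e+00,
         1.00000000e+00]])}
{'time_s': 0.1, 'q': array([-8.05769409e+01,  2.18372439e+01,  7.43793522e+01,  1.32008734e-03,
        8.38583436e+01, -1.23347139e+01]), 'qvel': array([-0.00426744, -0.09858315, -0.06980624, -0.08165405, -0.04715351,
       -0.0620743 ]), 'joint_efforts': array([ 3.64820196e-03, -4.49223268e+01, -2.31655222e+01, -1.56648643e-04,
        3.73526680e-03, -1.62089640e-05]), 'position': array([ 0.20384113, -0.51052213,  0.2110787 ]), 'tool_rot': array([[ 9.28760221e-01,  3.70681016e-01, -1.91542028e-04],
       [ 3.70680942e-01, -9.28759368e-01,  1.29404577e-03],
       [ 3.01781747e-04, -1.27285921e-03, -9.99999144e-01]]), 'ft_force': array([-0.48417458,  0.47819657, -0.05642714]), 'wrist_torque': array([ 0.03394756,  0.03466296, -0.00593666]), 'grip_width': 0.08535325394343542}
```

View pics/scene0.png

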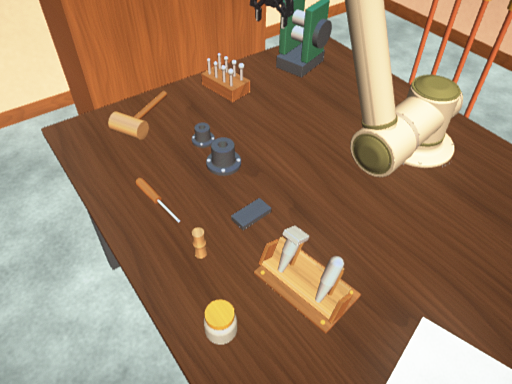

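View pics/top0.png

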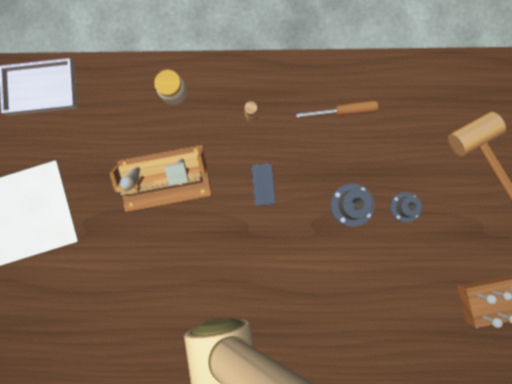

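The scene view shows the holder at (223,155), with the small look-alike at (203,133), and the rack at (305,285). The domed stake is at (330,280) and the square one at (291,250). In the top view the holder is at (353,205), the dome at (129,180) and the square head at (176,173). I'll zoom in next.

```bash
python3 - <<'E'
import cv2,numpy as np
t=cv2.imread("pics/top0.png");s=cv2.imread("pics/scene0.png")
f=lambda im,x,y,w,h,k:cv2.resize(im[y:y+h,x:x+w],None,fx=k,fy=k,interpolation=cv2.INTER_CUBIC)
a=np.hstack([f(t,105,135,110,80,4),f(t,320,170,75,80,4)])[:, :740]
b=np.hstack([f(s,250,220,120,110,2.6) if 0 else cv2.resize(s[220:330,250:370],(300,275)),cv2.resize(s[120:185,180:260],(340,275))])
b=np.pad(b,((0,0),(0,a.shape[1]-b.shape[1]),(0,0)))
cv2.imwrite("pics/z1.png",np.vstack([a,b])[:600])
E
```

```text
(no output)
```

View pics/z1.png

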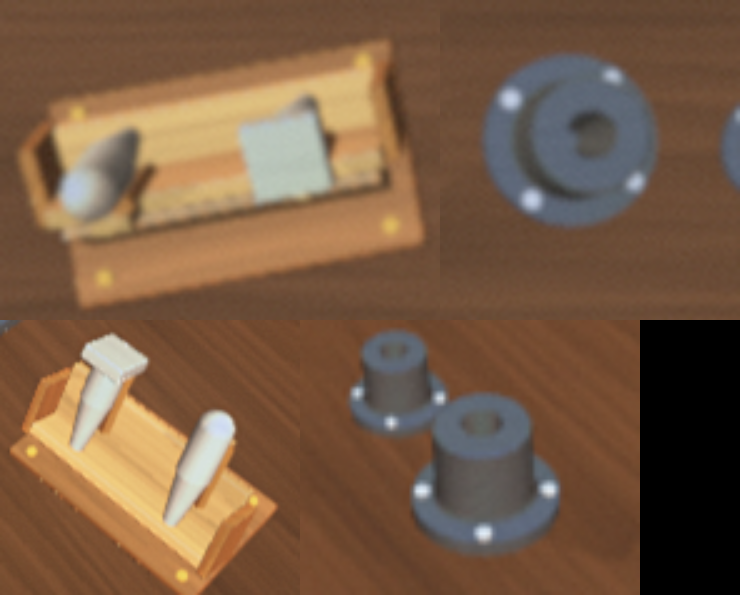

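The zoom shows the base-plate screws and corners, the mouth hole (top ≈ 358.7,203; scene ≈ 223.3,144.8), and the dome ball (top ≈ 128,182.5; scene ≈ 336.8,262). Next I triangulate these points.

```bash
cat > h.py <<'E'
import numpy as np
from rig import readout, eyes, env
def cam(n):
    m=eyes.camera_model(n); V=np.array(m["view"]); return np.array(m["mtx"]),V[:3,:3],V[:3,3]
def ray(n,u,v):
    K,R,t=cam(n); d=np.linalg.inv(K)@[u,v,1]; d=R.T@(d*[1,-1,-1]); return -R.T@t,d/np.linalg.norm(d)
def plane(n,u,v,z):
    o,d=ray(n,u,v); return o+d*(z-o[2])/d[2]
def tri(a,b):
    o1,d1=ray("top",*a);o2,d2=ray("scene",*b)
    s=np.linalg.lstsq(np.c_[d1,-d2],o2-o1,rcond=None)[0]
    p,q=o1+s[0]*d1,o2+s[1]*d2; return (p+q)/2,np.linalg.norm(p-q)
def proj(n,P):
    K,R,t=cam(n); c=(R@np.asarray(P)+t)*[1,-1,-1]; c=K@c; return c[:2]/c[2]
E
python3 - <<'E'
from h import *
import cv2
np.set_printoptions(precision=4,suppress=True)
print("mouth",plane("top",358.7,203.2,.075),plane("scene",223.3,144.8,.075),tri((358.7,203.2),(223.3,144.8)))
print("dome c",tri((128,182.5),(336.8,262)))
for z in(.01,.02):
  sc=np.array([plane("top",105+x/4,135+y/4,z) for x,y in((78,112),(363,60),(391,225),(104,278))])
  e=(sc[0]+sc[3]-sc[1]-sc[2])/2; c=sc.mean(0)
  yaw=np.degrees(np.arctan2(-e[0],e[1])); a=np.radians(yaw); R=np.array([[np.cos(a),-np.sin(a)],[np.sin(a),np.cos(a)]])
  print(z,"rack c",c,"yaw",yaw,np.linalg.norm(e), 'cross',sc[0]-sc[3],sc[1]-sc[2])
  for s in(1,-1): print(" pred dome c",c[:2]+R@[-.0144,.055*s],"origin",c[:2]+R@[.03,.055*s])
  P=np.r_[c[:2]+R@[.03,.055],.034];print("small end scene px",proj("scene",P),"top dome px",proj("top",np.r_[c[:2]+R@[-.0144,.055],.1292]),proj("scene",np.r_[c[:2]+R@[-.0144,.055],.1292]))
  for s in (1,-1): print([proj("top",np.r_[c[:2]+R@[x,s*.109],z]).round(1)*4-[420,540] for x in(-.065,.065)])
# mouth via dark top-face ellipse: flange on z~? 
t=cv2.imread("pics/top0.png");g=cv2.cvtColor(t,cv2.COLOR_BGR2HSV)
E
```

```text
mouth [ 0.5513 -0.268   0.075 ] [ 0.5501 -0.2619  0.075 ] (array([ 0.5497, -0.2671,  0.0717]), np.float64(0.00464242619131305))
dome c (array([0.5921, 0.2473, 0.1313]), np.float64(0.0031000367318911714))
0.01 rack c [0.6188 0.1978 0.01  ] yaw 10.38958622425084 0.18087629889785423 cross [0.1035 0.0193 0.    ] [0.1029 0.0189 0.    ]
 pred dome c [0.5947 0.2493] origin [0.6384 0.2573]
 pred dome c [0.6146 0.1411] origin [0.6582 0.1491]
small end scene px [317.1903 300.685 ] top dome px [126.9675 181.9218] [335.6029 263.795 ]
[array([ 77.2, 303.2]), array([46., 98.])]
[array([424., 240.]), array([388.8,  34.8])]
0.02 rack c [0.6177 0.1953 0.02  ] yaw 10.38958622425086 0.1791609425514797 cross [0.1025 0.0191 0.    ] [0.1019 0.0187 0.    ]
 pred dome c [0.5936 0.2468] origin [0.6373 0.2548]
 pred dome c [0.6134 0.1386] origin [0.6571 0.1466]
small end scene px [316.8474 299.6012] top dome px [128.0542 182.4316] [335.2058 262.73  ]
[array([ 76. , 304.4]), array([44.4, 97.2])]
[array([426. , 240.4]), array([390.4,  33.6])]
```

Dome ball centre is about (0.593,0.2475,0.130) and the rack yaw 10.4°, and both agree with the rack model. I'll move above the rack with the fingers partly closed so they clear the rack's end cheeks.

Emit:
arm_command(rows="0.4 24 -22 -2 0 0 0; 0.4 24 -22 -2 0 0 0; 0.4 24 -22 -2 0 0 0; 0.4 24 -22 -2 0 0 0; 0.4 24 -22 -2 0 0 0")

```text
time_s: 0.52
position: [0.2749, -0.3625, 0.2214]
tool_rot: [[0.929, 0.37, -0.0], [0.37, -0.929, 0.001], [0.0, -0.001, -1.0]]
ft_force: [-0.1, 0.9, 0.6]
grip_width: 0.0512
```

Emit:
arm_command(rows="0.4 24 -22 -2 0 0 0; 0.4 24 -22 -2 0 0 0; 0.4 24 -22 -2 0 0 0; 0.4 24 -22 -2 0 0 0; 0.4 24 -22 -2 0 0 0")

```text
time_s: 0.93
position: [0.3455, -0.2159, 0.2316]
tool_rot: [[0.929, 0.37, -0.0], [0.37, -0.929, 0.0], [-0.0, -0.0, -1.0]]
ft_force: [-0.1, -0.1, -1.1]
grip_width: 0.0512
```

Emit:
arm_command(rows="0.4 24 -22 -2 0 0 0; 0.4 24 -22 -2 0 0 0; 0.4 24 -22 -2 0 0 0; 0.4 24 -22 -2 0 0 0; 0.4 24 -22 -2 0 0 0")

```text
time_s: 1.35
position: [0.4162, -0.0692, 0.2416]
tool_rot: [[0.929, 0.371, -0.0], [0.371, -0.929, 0.0], [-0.0, -0.0, -1.0]]
ft_force: [-0.1, -0.5, -1.2]
grip_width: 0.0512
```

Emit:
arm_command(rows="0.4 24 -22 -2 0 0 0; 0.4 24 -22 -2 0 0 0; 0.4 24 -22 -2 0 0 0; 0.4 24 -22 -2 0 0 0; 0.4 24 -22 -2 0 0 0")

```text
time_s: 1.77
position: [0.4868, 0.0775, 0.2515]
tool_rot: [[0.929, 0.371, -0.001], [0.371, -0.929, -0.0], [-0.001, -0.0, -1.0]]
ft_force: [-0.1, -1.2, 0.2]
grip_width: 0.0513
```

Emit:
arm_command(rows="0.4 24 -22 -2 0 0 0; 0.4 24 -22 -2 0 0 0; 0.4 24 -22 -2 0 0 0; 0.4 24 -22 -2 0 0 0; 0.4 0 0 0 0 0 0")

```text
time_s: 2.18
position: [0.5442, 0.1972, 0.2587]
tool_rot: [[0.927, 0.374, -0.001], [0.374, -0.927, 0.001], [-0.0, -0.001, -1.0]]
ft_force: [0.5, 0.9, 0.5]
grip_width: 0.0515
```

```bash
cat >> h.py <<'E'
from scipy.spatial.transform import Rotation as Ro
def goal(ax,yaw):
    "tool rotation with z=-ax and y along -(rack y)"
    a=np.radians(yaw); y=np.array([np.sin(a),-np.cos(a),0]); z=-np.array(ax); z/=np.linalg.norm(z)
    y-=z*(y@z); y/=np.linalg.norm(y); return np.c_[np.cross(y,z),y,z]
def delta(p,R):
    s=readout.observe(); p0=np.array(s["position"]);R0=np.array(s["tool_rot"])
    print("t",s["time_s"],"p",p0,"w",s["grip_width"],"F",s["ft_force"])
    print("shift then",R0.T@(p-p0)*1e3,"turn",Ro.from_matrix(R0.T@R).as_rotvec(degrees=True),"shift after turn",R.T@(p-p0)*1e3)
AX=np.array([-.4157,-.0763,.9063]); DC=np.array([.593,.2475,.130])
np.set_printoptions(precision=4,suppress=True)
E
python3 -c "
from h import *
delta(DC+.078*AX,goal(AX,10.4))"
```

```text
t 2.1833 p [0.5442 0.1972 0.2587] w 0.05145535222682531 F [0.5001 0.8867 0.5469]
shift then [ 31.7268 -34.9045  58.0381] turn [-2.5967 24.9257 11.3784] shift after turn [ -2.7075 -40.6331  62.7292]
```

Emit:
arm_command(rows="0.4 0 0 0 -0.5 5 2.3; 0.4 0 0 0 -0.5 5 2.3; 0.4 0 0 0 -0.5 5 2.3; 0.4 0 0 0 -0.5 5 2.3; 0.4 0 0 0 -0.6 5 2.2")

```text
time_s: 2.6
position: [0.5428, 0.1926, 0.2598]
tool_rot: [[0.89, 0.174, 0.421], [0.157, -0.985, 0.074], [0.428, 0.001, -0.904]]
ft_force: [1.2, 0.1, -0.2]
grip_width: 0.0514
```

Emit:
arm_command(rows="0.4 -1 -20 0 0 0 0; 0.4 -1 -20 0 0 0 0; 0.4 0 0 20 0 0 0; 0.4 0 0 20 0 0 0; 0.4 0 0 0 0 0 0")

```text
time_s: 3.02
position: [0.5501, 0.2348, 0.2187]
tool_rot: [[0.894, 0.176, 0.412], [0.161, -0.984, 0.072], [0.418, 0.002, -0.908]]
ft_force: [-0.1, -0.2, 0.1]
grip_width: 0.051
```

```bash
python3 -c "
from h import *
import cv2
delta(DC-.022*AX,goal(AX,10.4))
t=eyes.get_image('top');s=eyes.get_image('scene')
cv2.imwrite('pics/t2.png',t[:,:,::-1]);cv2.imwrite('pics/s2.png',s[:,:,::-1])
z=lambda im,u,v:cv2.resize(im[v:v+100,u:u+100],(400,400),interpolation=cv2.INTER_CUBIC)
cv2.imwrite('pics/z2.png',np.hstack([z(t,90,130),z(s,280,190)])[:,:,::-1])"
```

```text
t 3.0167 p [0.5501 0.2348 0.2187] w 0.051001278866542196 F [-0.1133 -0.2356  0.0789]
shift then [  3.4473  -5.2186 121.126 ] turn [ 0.1999  0.2853 -0.1884] shift after turn [  2.8606  -4.7854 121.1592]
```

View pics/z2.png

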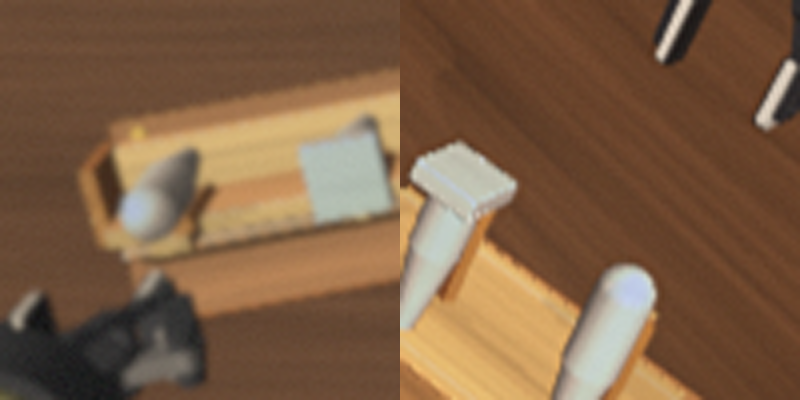

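The top view shows the fingertips at about (98,206) and (128,201), just in front of the dome at (124,182). The scene view shows the tips at (346,204) and (372,221). I'll check these against the predicted positions.

```bash
python3 -c "
from h import *
s=readout.observe();p=s['position'];R=s['tool_rot']
for k in(-.0256,0,.0256):
  P=p+R[:,2]*.013+R[:,1]*k; print(k,P,proj('top',P),proj('scene',P))
print(tri((127,202),(346,204)),tri((97,206),(372,221)))
print('axis line px',[ (proj('top',DC+k*AX).round(1),proj('scene',DC+k*AX).round(1)) for k in (0,.05,.1)])
"
```

```text
-0.0256 [0.5516 0.2609 0.2104] [107.4741 199.2171] [361.581  233.9094]
0 [0.5561 0.2357 0.2104] [119.9496 196.9905] [350.9985 226.7593]
0.0256 [0.5606 0.2105 0.2105] [132.4391 194.7614] [340.7085 219.8069]
(array([0.5463, 0.2071, 0.2464]), np.float64(0.005981493342740484)) (array([0.5371, 0.2667, 0.246 ]), np.float64(0.0020270359894183397))
axis line px [(array([127.6, 182.7]), array([335.7, 262.6])), (array([122.1, 190.4]), array([345.1, 243.7])), (array([116., 199.]), array([355. , 223.8]))]
```

```bash
python3 -c "
from h import *
import cv2
print(readout.observe()['position'])
t=eyes.get_image('top');s=eyes.get_image('scene');
print(readout.observe()['position'],readout.observe()['time_s'])
z=lambda im,u,v:cv2.resize(im[v:v+75,u:u+100],(400,300),interpolation=cv2.INTER_CUBIC)
s2=cv2.imread('pics/s2.png')[:,:,::-1];print('diff',np.abs(s2.astype(int)-s).mean())
p=z(s2,300,170);q=z(s,300,170);cv2.circle(q,(int((351-300)*4),int((227-170)*4)),4,(255,0,0),1)
cv2.imwrite('pics/z3.png',np.hstack([p,q])[:,:,::-1])"
```

```text
[0.5507 0.2348 0.2222]
[0.5511 0.2349 0.2236] 3.2167
diff 1.8272705078125
```

View pics/z3.png

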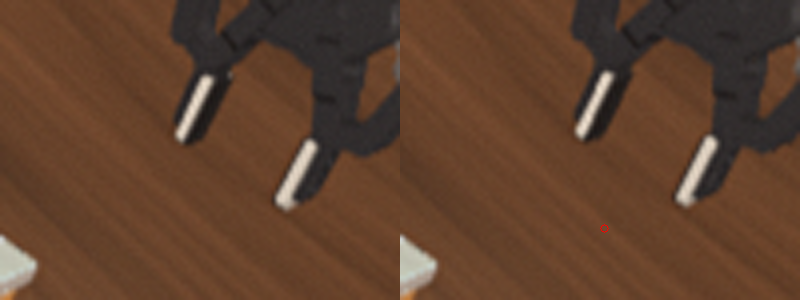

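```bash
python3 -c "
from h import *
import cv2
st=readout.observe();p=st['position'];R=st['tool_rot'];print(p,st['q'])
s=eyes.get_image('top').copy()
def mark(im,n,p,R,w,u,v):
  q=cv2.resize(im[v:v+75,u:u+100],(400,300),interpolation=cv2.INTER_CUBIC)
  for k in(-w,0,w):
    for a in (-.054,0,.013):
      c=(proj(n,p+R[:,1]*k+R[:,2]*a)-[u,v])*4+2; cv2.circle(q,tuple(int(x) for x in c),3,(0,0,255) if a>0 else ((0,255,0) if a==0 else (255,255,0)),1)
  return q
p0=np.array([.20384,-.5105,.2111]);R0=np.array([[.92876,.37068,0],[.37068,-.92876,.0013],[0,-.0013,-1]])
cv2.imwrite('pics/z4.png',np.hstack([mark(np.ascontiguousarray(s[:,:,::-1]),'top',p,R,.0255,70,160),mark(cv2.imread('pics/scene0.png'),'scene',p0,R0,.0427,220,0)]))"
```

```text
[0.5511 0.2349 0.2236] [12.2253 15.9829 85.7048 -1.2035 53.1765 92.5945]
```

View pics/z4.png

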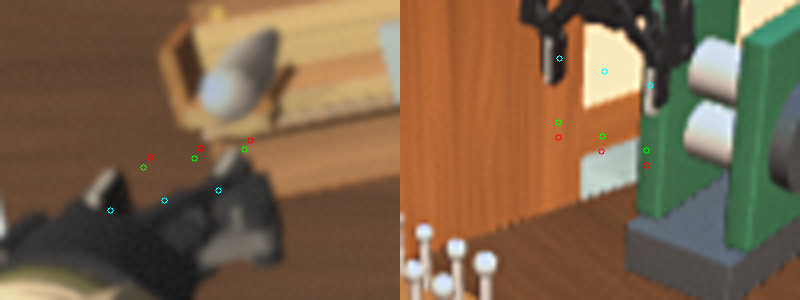

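Both views agree that the real fingertips are about 35 mm farther back along the tool axis than the reported TCP implies; it was the same at the start pose. I trust the cameras and will advance in stages with another look.

Emit:
arm_command(rows="0.4 0 -1 20 0 0 0; 0.4 1 -1 20 0 0 0; 0.4 0 -1 20 0 0 0; 0.4 0 0 20 0 0 0; 0.4 0 0 15 0 0 0")

```text
time_s: 3.68
position: [0.5914, 0.2451, 0.1365]
tool_rot: [[0.891, 0.176, 0.418], [0.16, -0.984, 0.073], [0.424, 0.001, -0.906]]
ft_force: [-0.2, 0.5, -0.9]
grip_width: 0.0512
```

Emit:
arm_command(rows="0.4 0 0 0 0 0 0; 0.4 0 0 0 0 0 0; 0.4 0 0 0 0 0 0")

```text
time_s: 3.93
position: [0.5912, 0.2452, 0.1385]
tool_rot: [[0.891, 0.176, 0.419], [0.16, -0.984, 0.074], [0.426, 0.001, -0.905]]
ft_force: [-1.2, -0.8, -0.6]
grip_width: 0.0513
```

```bash
cat >> h.py <<'E'
import cv2
def look(name,tu,tv,su,sv,n=100):
    z=lambda im,u,v:cv2.resize(im[v:v+n,u:u+n],(400,400),interpolation=cv2.INTER_CUBIC)
    t=eyes.get_image('top');s=eyes.get_image('scene')
    cv2.imwrite(f'pics/{name}.png',np.hstack([z(t,tu,tv),z(s,su,sv)])[:,:,::-1])
E
python3 -c "
from h import *
look('z5',80,140,290,205)
delta(DC-.022*AX,goal(AX,10.4))"
```

```text
t 4.0333 p [0.5912 0.2453 0.1385] w 0.05159899660628487 F [-0.3067 -0.6771 -0.0991]
shift then [-1.7474 -1.9266 30.6565] turn [ 0.1715 -0.2188 -0.2036] shift after turn [-1.6236 -1.8408 30.6685]
```

View pics/z5.png

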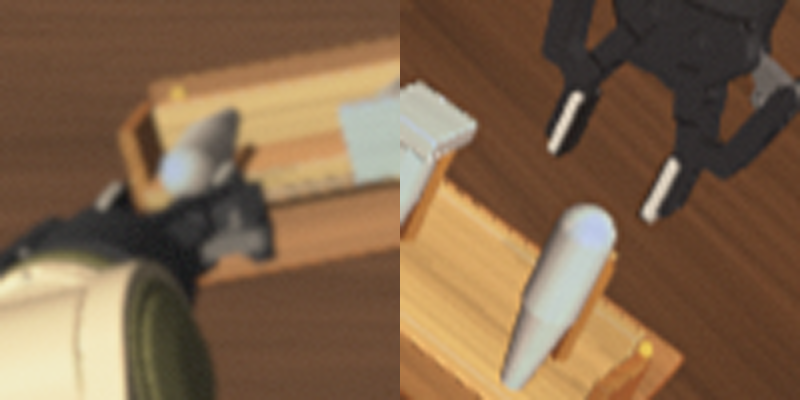

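The view matches the camera estimate: the tips' midpoint is at scene (340.6,251), about 31 mm before the dome centre and within 3 mm laterally. I'll advance 66 mm with a −2 mm y correction.

Emit:
arm_command(rows="0.4 -1 -2 15 0 0 0; 0.4 0 0 15 0 0 0; 0.4 0 0 14 0 0 0; 0.4 0 0 12 0 0 0; 0.4 0 0 10 0 0 0")

```text
time_s: 4.45
position: [0.6177, 0.2519, 0.0759]
tool_rot: [[0.891, 0.176, 0.417], [0.16, -0.984, 0.073], [0.424, 0.001, -0.906]]
ft_force: [1.5, 0.8, -0.5]
grip_width: 0.051
```

Emit:
arm_command(rows="0.4 0 0 0 0 0 0; 0.4 0 0 0 0 0 0")

```text
time_s: 4.62
position: [0.6174, 0.2518, 0.0764]
tool_rot: [[0.892, 0.176, 0.417], [0.16, -0.984, 0.073], [0.423, 0.001, -0.906]]
ft_force: [0.3, -0.7, 0.1]
grip_width: 0.0515
```

```bash
python3 -c "
from h import *
look('z6',80,140,290,205)
delta(DC-.022*AX,goal(AX,10.4))"
```

```text
t 4.7167 p [0.6175 0.252  0.0773] w 0.05143620204327516 F [ 0.1123 -0.7001 -0.0745]
shift then [ -0.2017   0.0874 -36.2415] turn [ 0.1733 -0.1341 -0.2015] shift after turn [ -0.2866  -0.0231 -36.241 ]
```

View pics/z6.png

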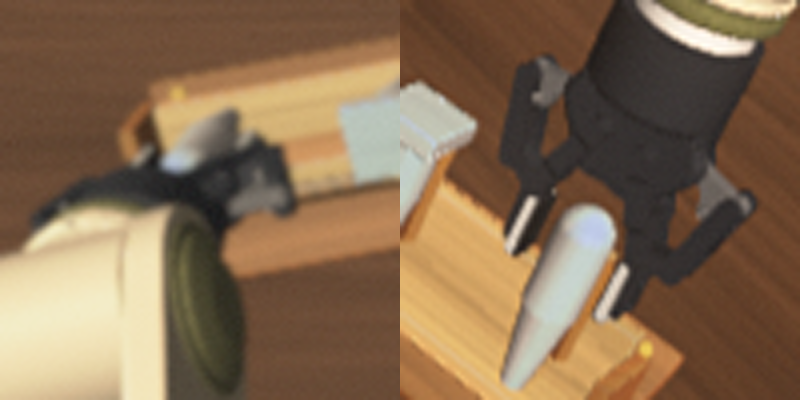

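Fingers straddle the cylinder with the stake centred (tip midpoint (559,284) on the axis, axial ≈70 mm). Closing.

Emit:
arm_command(rows="0.6 0 0 0 0 0 0; 0.7 0 0 0 0 0 0; 0.8 0 0 0 0 0 0; 0.8 0 0 0 0 0 0; 0.8 0 0 0 0 0 0", squeeze=70)

```text
time_s: 5.13
position: [0.6174, 0.2523, 0.0777]
tool_rot: [[0.891, 0.176, 0.419], [0.16, -0.984, 0.074], [0.425, 0.001, -0.905]]
ft_force: [-3.4, 2.1, 6.1]
grip_width: 0.0308
```

Emit:
arm_command(rows="0.8 0 0 0 0 0 0; 0.8 0 0 -5 0 0 0; 0.8 0 0 -5 0 0 0; 0.8 0 0 -10 0 0 0; 0.8 0 0 -10 0 0 0")

```text
time_s: 5.55
position: [0.6051, 0.25, 0.1035]
tool_rot: [[0.891, 0.176, 0.418], [0.16, -0.984, 0.074], [0.424, 0.001, -0.906]]
ft_force: [5.4, 3.7, -8.2]
grip_width: 0.0303
```

Emit:
arm_command(rows="0.8 0 0 -20 0 0 0; 0.8 0 0 -25 0 0 0; 0.8 0 0 -30 0 0 0; 0.8 0 0 -30 0 0 0; 0.8 0 0 -30 0 0 0")

```text
time_s: 5.97
position: [0.5465, 0.2392, 0.2257]
tool_rot: [[0.893, 0.176, 0.414], [0.16, -0.984, 0.072], [0.42, 0.002, -0.908]]
ft_force: [-0.2, 0.0, -6.3]
grip_width: 0.0309
```

Emit:
arm_command(rows="0.8 0 0 -15 0 -4 0; 0.8 0 0 0 0 -5 0; 0.8 0 0 0 0 -5 0; 0.8 0 0 0 0 -5 0; 0.8 0 0 0 0 -5 0")

```text
time_s: 6.38
position: [0.5414, 0.2383, 0.2393]
tool_rot: [[0.984, 0.176, 0.013], [0.176, -0.984, 0.001], [0.013, 0.002, -1.0]]
ft_force: [0.4, -0.2, -6.8]
grip_width: 0.03
```

```bash
python3 -c "
from h import *
print(readout.observe()['tool_rot'])
delta(np.array([.55,-.266,.24]),goal([0,0,1],10.4))"
```

```text
[[ 0.9843  0.176   0.0129]
 [ 0.176  -0.9844  0.0007]
 [ 0.0128  0.0016 -0.9999]]Traceback (most recent call last):
  File "<string>", line 4, in <module>
    delta(np.array([.55,-.266,.24]),goal([0,0,1],10.4))
                                    ~~~~^^^^^^^^^^^^^^
  File "h.py", line 18, in goal
    a=np.radians(yaw); y=np.array([np.sin(a),-np.cos(a),0]); z=-np.array(ax); z/=np.linalg.norm(z)
                                                                              ^^^^^^^^^^^^^^^^^^^^
numpy._core._exceptions._UFuncOutputCastingError: Cannot cast ufunc 'divide' output from dtype('float64') to dtype('int64') with casting rule 'same_kind'
```

Emit:
arm_command(rows="0.8 -4 15 0 0 -0.7 0; 0.8 -4 25 0 0 0 0; 0.8 -4 25 0 0 0 0; 0.8 -4 25 0 0 0 0; 0.8 -4 25 0 0 0 0")

```text
time_s: 6.8
position: [0.5419, 0.1207, 0.2385]
tool_rot: [[0.984, 0.176, 0.004], [0.176, -0.984, -0.0], [0.004, 0.001, -1.0]]
ft_force: [0.7, 0.2, -6.4]
grip_width: 0.0301
```

Emit:
arm_command(rows="0.8 -4 25 0 0 0 0; 0.8 -4 25 0 0 0 0; 0.8 -4 25 0 0 0 0; 0.8 -4 25 0 0 0 0; 0.8 -4 25 0 0 0 0")

```text
time_s: 7.22
position: [0.5442, -0.0059, 0.2387]
tool_rot: [[0.984, 0.176, 0.004], [0.176, -0.984, 0.0], [0.004, 0.001, -1.0]]
ft_force: [0.6, -0.2, -5.2]
grip_width: 0.03
```

Emit:
arm_command(rows="0.8 -4 25 0 0 0 0; 0.8 -4 25 0 0 0 0; 0.8 -4 25 0 0 0 0; 0.8 -4 25 0 0 0 0; 0.8 -4 25 0 0 0 0")

```text
time_s: 7.63
position: [0.5465, -0.1323, 0.2387]
tool_rot: [[0.984, 0.176, 0.004], [0.176, -0.984, 0.001], [0.004, -0.0, -1.0]]
ft_force: [0.4, 0.5, -6.3]
grip_width: 0.0302
```

Emit:
arm_command(rows="0.8 -4 25 0 0 0 0; 0.8 -4 25 0 0 0 0; 0.8 -4 25 0 0 0 0; 0.8 -4 25 0 0 0 0; 0.8 -4 20 0 0 0 0")

```text
time_s: 8.05
position: [0.548, -0.2545, 0.2384]
tool_rot: [[0.985, 0.175, 0.004], [0.175, -0.985, 0.001], [0.004, -0.0, -1.0]]
ft_force: [0.1, 1.2, -6.4]
grip_width: 0.0306
```

Emit:
arm_command(rows="0.8 0 0 20 0 0 0; 0.8 0 0 20 0 0 0; 0.8 0 0 0 0 0 0; 0.8 0 0 0 0 0 0")

```text
time_s: 8.38
position: [0.5484, -0.2525, 0.1985]
tool_rot: [[0.984, 0.176, 0.004], [0.176, -0.984, 0.002], [0.004, -0.001, -1.0]]
ft_force: [-0.3, 0.1, -5.5]
grip_width: 0.0305
```

```bash
python3 -c "
from h import *
look('z7',310,150,170,70)
delta(np.array([.55,-.266,.20]),goal([0,0,1.],10.4))
P=np.array([.55,-.266,.15]);print(proj('scene',P),proj('top',P))"
```

```text
t 8.4833 p [ 0.5494 -0.2529  0.2008] w 0.030164708110401662 F [-0.2467 -0.7193 -5.4321]
shift then [-1.6952 13.0199  0.7756] turn [ 0.1276 -0.4265 -0.2423] shift after turn [-1.7445 13.0144  0.7594]
[221.3481 123.1062] [365.2529 201.9926]
```

View pics/z7.png

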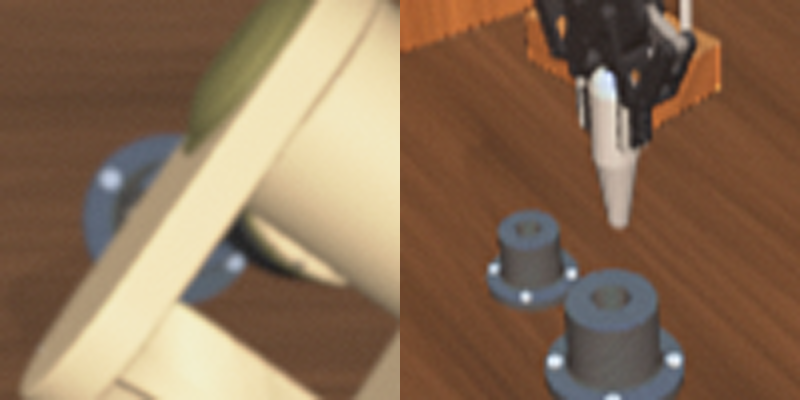

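The scene view shows the held stake's small end at (224.5,125.5) and the mouth at (222.8,144.5). I compute the offset in that same view.

```bash
python3 -c "
from h import *
for z in(.145,.151,.157): print(z,'tip',plane('scene',224.5,125.3,z)[:2])
print('mouth',plane('scene',222.8,144.6,.075)[:2],plane('top',358.4,203.4,.075)[:2])
a=proj('scene',[.5494,-.2529,.151]);b=proj('scene',[.5494,-.2529,.151+.105]);print('pred tip',a,'dome c',b, 'seen', (224.5,125.5),(170+(604-400)/4,70+83/4))
for n,c in(('top',(128,182.5)),('scene',(336.8,262))): print(n,plane(n,*c,.130)[:2])
import cv2
# rim ellipse in first images: body-top disk vs hole
"
```

```text
0.145 tip [ 0.5448 -0.2584]
0.151 tip [ 0.5488 -0.2517]
0.157 tip [ 0.5527 -0.2451]
mouth [ 0.5508 -0.2635] [ 0.5509 -0.2673]
pred tip [224.075  125.1624] dome c [222.3228  92.4206] seen (224.5, 125.5) (221.0, 90.75)
top [0.5934 0.2467]
scene [0.5901 0.2477]
```

Emit:
arm_command(rows="0.8 -1 12 0 0 0 0; 0.8 0 0 20 0 0 0; 0.8 0 0 20 0 0 0; 0.8 0 0 15 0 0 0; 0.8 0 0 5 0 0 0")

```text
time_s: 8.9
position: [0.5501, -0.265, 0.1383]
tool_rot: [[0.984, 0.176, 0.005], [0.176, -0.984, 0.001], [0.005, -0.0, -1.0]]
ft_force: [-0.5, 1.2, -7.6]
grip_width: 0.0307
```

Emit:
arm_command(rows="0.8 0 0 0 0 0 0; 0.8 0 0 0 0 0 0; 0.8 0 0 0 0 0 0")

```text
time_s: 9.15
position: [0.5513, -0.2655, 0.1414]
tool_rot: [[0.984, 0.176, 0.009], [0.176, -0.984, -0.002], [0.009, 0.003, -1.0]]
ft_force: [0.0, -0.2, -5.7]
grip_width: 0.0306
```

```bash
python3 -c "
from h import *
s=eyes.get_image('scene');cv2.imwrite('pics/z8.png',cv2.resize(s[85:160,190:265],(600,600),interpolation=cv2.INTER_CUBIC)[:,:,::-1])
delta(np.array([.5508,-.265,.135]),goal([0,0,1.],10.4))
p=readout.observe()['position'];P=np.r_[p[:2],p[2]-.05];print((proj('scene',P)-[190,85])*8,(proj('scene',P+[0,0,.105])-[190,85])*8,(proj('scene',[.5508,-.2655,.075])-[190,85])*8)"
```

```text
t 9.2 p [ 0.5512 -0.2653  0.1412] w 0.03006838742727044 F [ 0.1514  0.6477 -6.6136]
shift then [-0.3653 -0.4018  6.2375] turn [ 0.1877 -0.4851 -0.2557] shift after turn [-0.3108 -0.3829  6.2417]
[256.8056 439.4403] [242.3593 196.1382] [259.5009 473.8144]
```

View pics/z8.png

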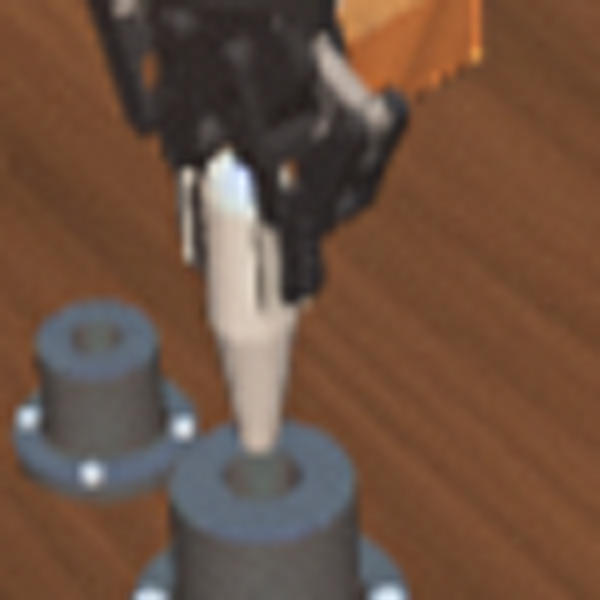

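The tip (262,445) lines up with the mouth (262,478), with a lean of about 2–3° in the grip. I'll correct 2° and lower slowly while watching force.

Emit:
arm_command(rows="0.8 -2 0 0 0 2 0; 0.8 0 0 8 0 0 0; 0.8 0 0 8 0 0 0; 0.8 0 0 8 0 0 0; 0.8 0 0 0 0 0 0")

```text
time_s: 9.62
position: [0.549, -0.2645, 0.1135]
tool_rot: [[0.984, 0.176, 0.038], [0.176, -0.984, 0.008], [0.039, -0.001, -0.999]]
ft_force: [-0.2, 0.6, -7.1]
grip_width: 0.0304
```

Emit:
arm_command(rows="0.8 0 0 8 0 0 0; 0.8 0 0 6 0 0 0; 0.8 0 0 6 0 0 0; 0.8 0 0 0 0 0 0; 0.8 0 0 0 0 0 0")

```text
time_s: 10.03
position: [0.5504, -0.2648, 0.0954]
tool_rot: [[0.984, 0.176, 0.04], [0.176, -0.984, 0.007], [0.041, 0.001, -0.999]]
ft_force: [0.3, -0.5, -6.2]
grip_width: 0.0304
```

Emit:
arm_command(rows="0.8 0 0 4 0 0 0; 0.8 0 0 4 0 0 0; 0.8 0 0 3 0 0 0; 0.8 0 0 0 0 0 0; 0.8 0 0 0 0 0 0")

```text
time_s: 10.45
position: [0.5507, -0.2651, 0.0846]
tool_rot: [[0.984, 0.176, 0.041], [0.176, -0.984, 0.006], [0.041, 0.001, -0.999]]
ft_force: [-1.2, -1.1, -6.6]
grip_width: 0.0304
```

Emit:
arm_command(rows="0.8 0 0 2 0 0 0; 0.8 0 0 2 0 0 0; 0.8 0 0 0 0 0 0; 0.8 0 0 0 0 0 0")

```text
time_s: 10.78
position: [0.5509, -0.2654, 0.0808]
tool_rot: [[0.984, 0.176, 0.041], [0.176, -0.984, 0.005], [0.041, 0.002, -0.999]]
ft_force: [-2.9, -3.2, -4.3]
grip_width: 0.0298
```

Emit:
arm_command(rows="0.8 -0.5 0.5 2 0 0 0; 0.8 -0.3 0.5 1 0 0 0; 0.8 0 0 0 0 0 0; 0.8 0 0 0 0 0 0")

```text
time_s: 11.12
position: [0.5506, -0.2659, 0.0777]
tool_rot: [[0.984, 0.176, 0.041], [0.176, -0.984, 0.006], [0.042, 0.001, -0.999]]
ft_force: [-1.4, -2.0, -3.2]
grip_width: 0.0303
```

Emit:
arm_command(rows="0.8 0 0 2 0 0 0; 0.8 0 0 0 0 0 0; 0.8 0 0 0 0 0 0")

```text
time_s: 11.37
position: [0.5509, -0.2661, 0.0762]
tool_rot: [[0.983, 0.176, 0.042], [0.176, -0.984, 0.005], [0.042, 0.002, -0.999]]
ft_force: [-1.5, -3.4, 1.7]
grip_width: 0.0304
```

Emit:
arm_command(rows="0.8 0 0 2 0 0 0; 0.8 0 0 0 0 0 0; 0.8 0 0 0 0 0 0")

```text
time_s: 11.62
position: [0.5513, -0.2662, 0.0751]
tool_rot: [[0.983, 0.176, 0.043], [0.176, -0.984, 0.005], [0.043, 0.003, -0.999]]
ft_force: [-3.0, -1.7, 8.6]
grip_width: 0.0301
```

Emit:
arm_command(rows="0.8 -0.5 0.5 2 0 0 0; 0.8 0 0 1 0 0 0; 0.8 0 0 0 0 0 0; 0.8 0 0 0 0 0 0")

```text
time_s: 11.95
position: [0.5517, -0.2664, 0.0744]
tool_rot: [[0.983, 0.177, 0.046], [0.177, -0.984, 0.004], [0.046, 0.004, -0.999]]
ft_force: [-5.6, 3.4, 25.1]
grip_width: 0.0305
```

```bash
python3 -c "
from h import *
s=eyes.get_image('scene');cv2.imwrite('pics/z9.png',cv2.resize(s[85:160,190:265],(600,600),interpolation=cv2.INTER_CUBIC)[:,:,::-1])
o=readout.observe();print(o['position'],o['ft_force'],o['wrist_torque'])
m=np.array([.5508,-.2655,.075])
for h in (0,.005,.055): print((proj('scene',m+[0,0,h])-[190,85])*8)"
```

```text
[ 0.5517 -0.2663  0.0744] [-4.5296  3.7109 25.746 ] [0.6597 1.6523 0.0756]
[259.5009 473.8144]
[258.8667 463.1013]
[252.3186 352.4936]
```

View pics/z9.png

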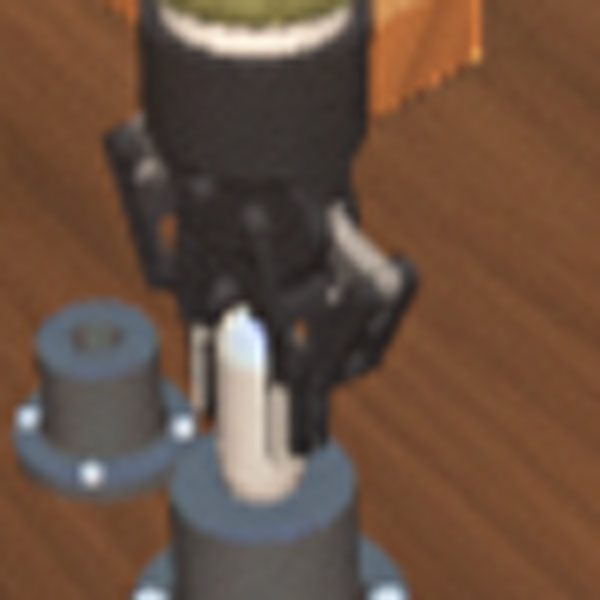

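The stake is seated: its cylinder starts at the mouth at about (262,490), and it takes 25 N in resistance. Next I unload, open and back off.

Emit:
arm_command(rows="0.8 0 0 -1 0 0 0; 0.55 0 0 0 0 0 0; 0.4 0 0 0 0 0 0; 0.3 0 0 0 0 0 0; 0.3 0 0 0 0 0 0")

```text
time_s: 12.42
position: [0.5505, -0.2662, 0.0714]
tool_rot: [[0.984, 0.176, 0.041], [0.176, -0.984, 0.007], [0.042, 0.001, -0.999]]
ft_force: [-0.6, 0.0, 0.4]
grip_width: 0.0598
```

Emit:
arm_command(rows="0.3 0 0 -5 0 0 0; 0.3 0 0 -10 0 0 0; 0.3 0 0 -20 0 0 0; 0.3 0 0 -20 0 0 0; 0.3 0 0 -20 0 0 0")

```text
time_s: 12.83
position: [0.5473, -0.267, 0.1484]
tool_rot: [[0.984, 0.176, 0.042], [0.176, -0.984, 0.006], [0.042, 0.002, -0.999]]
ft_force: [-0.1, -0.7, -0.9]
grip_width: 0.0596
```

Emit:
arm_command(rows="0.3 0 0 -25 0 0 0; 0.3 0 0 -25 0 0 0; 0.3 0 0 -20 0 0 0; 0.3 0 0 0 0 0 0; 0.3 0 0 0 0 0 0")

```text
time_s: 13.25
position: [0.5447, -0.2676, 0.2182]
tool_rot: [[0.983, 0.176, 0.044], [0.176, -0.984, 0.004], [0.044, 0.003, -0.999]]
ft_force: [0.2, -0.1, -0.0]
grip_width: 0.0597
```

```bash
python3 -c "
from h import *
s=eyes.get_image('scene');cv2.imwrite('pics/z10.png',cv2.resize(s[85:160,190:265],(600,600),interpolation=cv2.INTER_CUBIC)[:,:,::-1])
f0=cv2.imread('pics/scene0.png')[:,:,::-1];d=np.abs(s.astype(int)-f0).mean(2)
print('flat-stake region diff',d[220:275,262:310].mean())
o=readout.observe();print(o['position'],o['ft_force'],o['grip_width'],o['time_s'])"
```

```text
flat-stake region diff 1.824747474747475
[ 0.5443 -0.2673  0.2168] [ 0.0646 -0.6665 -0.6662] 0.059953952941834227 13.3
```

View pics/z10.png

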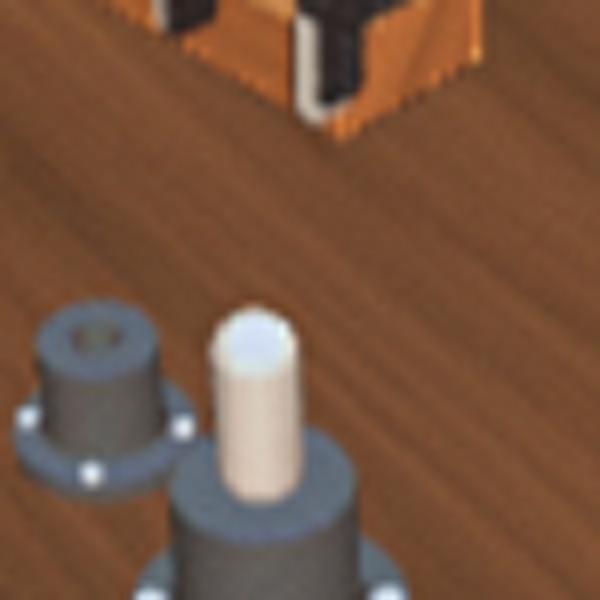

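The stake stands upright and fully home: the dome is at (256,352), predicted (252,352). The gripper is clear and the flat stake unchanged.

```bash
python3 -c "
from rig import env
print(env.close_job())"
```

```text
the job is handed in; nothing more can be done
None
```

The domed stake is standing upright in the larger holder's socket, released and fully home, and the job is handed in at about 13.3 s; the hand-in reports no verdict.

I gripped it in the rack, drew it out along its axis, turned it upright and lowered it in by hand. At the end I pressed until the resistance reached about 25 N, then opened the gripper and backed off.

**Last checks:**
- **Stake:** In the last picture the dome centre is within about half a pixel (roughly 1–2 mm) of where a fully home stake should appear. The 32 mm cylinder starts right at the mouth.
- **Gripper:** It is well above the stake, with the wrist force back to about zero.
- **Square-headed stake:** Its part of the picture shows no visible change from the start.

**Disagreements:**
- **Fingertip position:** In both cameras the real fingertips were about 35 mm farther back along the tool than the reported TCP implies. I trusted the cameras, and both the grasp and the insertion agreed with them.
- **Socket position:** The two cameras differed by 4–6 mm on the mouth's position. I used the average, and the taper went in with only a few newtons of side force.

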